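# Free and reset the bag stop of a pouch sealer

## Robot

A 6-joint arm with a two-finger parallel gripper is mounted at the origin on the work surface. World frame = base frame: x ahead of the robot, y to its left, z up, the work surface at z = 0. Lengths are in m, angles in rad, forces in N, time in s.
With the tool pointing down it reaches from about 0.275 to 0.825 m from the base axis. Payload 4.9 kg.
Tool frame: the origin (TCP) lies midway between the tips of the shut fingers; the grasp point (between the pads) lies 19 mm behind it (bot.grip_depth is the distance from the TCP to the grasp point, in m); z points along the fingers, y is the line along which they close (so a half turn about z gives the same grasp; the last joint's range is limited). The gripper opens to 85 mm and grips with 20 to 120 N. Pads are 22 mm wide; open, the fingers measure 114 mm over their backs; the gripper's body (76 mm by 85 mm) begins 54 mm behind the grasp point. The pads swing forward as they close: fully open they stand 13 mm farther back than shut.
Start: joints at [-1.276, 0.326, -0.193, 1.052, 0, 1.437], TCP at [0.229, -0.5, 0.231] pointing down, gripper open.
Joint ranges: [-2.65, 2.65], [-0.97, 1.79], [-1.3, 1.35], [-1.93, 2.1], [-1.47, 1.37], [-3.14, 3.14]. Speed limits (rad/s): [2.57, 2.57, 3.14, 3.14, 3.14, 3.14].

## Interface

Orientations are given as a unit quaternion [w, x, y, z].
In Python, from cell import bot gives the robot as it stands. Calls block until the motion is done:
- bot.move_pose(position, orientation): joint-space move of the TCP to a pose.
- bot.move_linear(position, speed=0.15, rotation=None, until_force=None): straight line of the TCP; rotation=None keeps the orientation; speed is the mean speed in m/s. With until_force (N) it stops when the force on the tool has changed by that much, and returns True; else False.
- bot.goto_joints(angles): joint-space move.
- bot.set_gripper(opening, grasp_force=None): opening from 0.0 (shut) to 1.0 (fully open); grasp_force is the grip in N (None keeps the last); returns when the fingers have stopped.
- bot.wait(seconds).
- bot.solve_ik(position, orientation): joint angles nearest the present ones, or None.
- bot.camera(name): name is "side" or "top"; returns the picture (400x640x3 uint8, red, green, blue); there is no depth.
- bot.calibration(name): a dict with "mtx" (3x3 intrinsics, pixels), "k1" (the pictures are not rectified: a ray, as slopes to the right and down, at radius r is drawn at 1 + k1 r^2 times it, then the intrinsics apply), "extrinsics" (4x4, takes a point from world to camera coordinates). Camera axes: x right, y down, z forward; pixel columns grow to the right and rows downward; lengths in m; the calibration is good to about 2 mm. A picture is of the moment at which its call begins. calibration takes no time and is no camera call.
A pose or a line that the arm cannot do raises bot.PlanningError and nothing moves.
- bot.close_job(): hands the job in; it is judged then, once.
Trained networks look in the newest picture that a camera, given by its name, has taken for a name from the list of things; names that differ only in an ending like _2 or _b are one class to them, and where a whole thing is asked for, a point or a joint stands for the part that bears it (a point fixed in the world has none). Each returns a list of dicts, best first, with "confidence" (0 to 1); they miss things now and then, are a little off and sometimes report something else, mostly with a low value. They report only what shows in the picture. A call takes as long as a camera call.
- bot.search_frame(camera, thing): "bbox" ([left, top, width, height] in pixels, round what is visible of it).
Readings, each from a call of its own:
- bot.read_clock(): time.
- bot.read_joint_positions(): joint angles.
- bot.read_joint_vel(): joint speeds.
- bot.read_joint_efforts(): joint torques, N m.
- bot.read_position(): TCP position.
- bot.read_tool_rot(): TCP orientation.
- bot.read_ft_force(): force on the tool from outside, world axes, zero at the start.
- bot.read_moment(): the same for the moment, N m.
- bot.read_gripper_width(): opening from 0.0 (shut) to 1.0 (fully open).
- bot.read_finger_force(): force on a finger pad.
Only numpy, scipy, OpenCV 4.12 (cv2) and the standard library are available. Lean on these libraries where they do the work, as an engineer would, in place of code of your own. Each camera call takes 0.05 s, during which the arm holds its last target. There are 200 camera calls.

## Task

Change the pouch sealer over to the short drip-bag pouches: rolling a fingertip gently along the knurled rim of the black lock knob, back it off anticlockwise by two to three full turns, then push the bag stop with a fingertip towards the seal bar until it is fully home against its end stop. Do not pinch or grip the knob, do not shift the stop while it is still clamped, and leave the knob loose and the cups, spoon and other things where they are.

Things in the scene. Friction and masses are not known exactly. Their poses are not given: they have to be found in the camera images.
- sealer: table-top pouch sealer with a grey bag bench, fixed; origin on the table. Its axes, mm: flat bed x -120 to 120, y -215 to 100, top at z 45; white base with the seal bar x -180 to 180, y 101 to 186, 61 high (jaw 70), press arm fixed half raised over it, up to z 205 at its +x end. Knob's upright axis at x 0, y -145. Guide strips 5 high on the bed at x -26 and 26 run under the knob
- lock_knob: lock nut: black plastic knob, knurled rim, upright axis, on a spring washer that clamps the stop's tongue to the bed. Origin on the axis, within 1 mm of bed height when tight; this frame does not turn with the knob and rises 1.5 mm per turn. Rim: diameter 56 mm, from 12.5 to 42.5 mm above the origin. A raised aluminium index rib on top, 10 to 23 mm off the axis, shows its turning
- knob_top (a point): centre of the knob's top face, on its axis, about 45 mm above the bed when tight; axes stay parallel to the sealer's
- lock_turn (a joint): knob angle, rad: 0 tight (as found, index rib along the sealer's +x), grows anticlockwise seen from above (loosening); 6.28 a full turn; thread ends at 25. Stiff: 0.06 N m, about 2 N at the rim; stays where left. A fingertip pressed on the rim with 4 to 10 N and moved along it carries it round with little slip
- bag_stop (a joint): bag stop position in m along the sealer's +y (towards the seal bar): 0 farthest from the bar, 0.05 its end stop nearest the bar (fully home). Starts between 0 and 0.018. Loose, it slides with about 2 N and stays where left; clamped (until about 1.6 turns), it holds against 20 N
- stop_face (a point): bag stop: upright aluminium plate on the bed, 200 mm long (along the sealer's x), 4 mm thick, 34 mm tall. Point: middle of the top edge of the face that looks to the knob (-y of the sealer). Pushing that face along the sealer's +y moves it home. Its tongue, 42 mm wide, 5.5 mm high, runs from this face under the knob
- cup_bed: clear plastic drip-bag cup with a paper filter in its mouth, 58 mm wide, 62 mm high, standing on the sealer's bed about 90 mm to the robot's side (-x of the sealer) of the knob and some 20 mm farther out; bystander; origin at its underside
- spoon: brass dosing spoon, 170 mm long, up to 52 mm wide, lying on the sealer's bed along the seal bar, between bar and stop (the stop does not reach it); bystander; origin under its middle
- cup_side: the same kind of cup on the table to the robot's right; bystander
- cup_pair: the same kind of cup on the table to the robot's right; bystander
- paper_cups: tall brown paper cup, 80 mm wide, 120 mm high, on the robot's left; bystander
- spray: white bottle, 68 mm wide, 170 mm high, on the robot's left; bystander
- brush: wooden-handled bench brush, 190 mm long, on the robot's right; bystander
- tape: cardboard ring of a tape roll, 90 mm across, 24 mm high, on the robot's right; bystander

How it is judged:
By the outcome, as a careful person would: the job done as asked, in the order asked, and still so for the second after the job is handed in, with the robot touching nothing.
It also fails if it takes over 64 s, if anything falls off the work surface, if the arm or the gripper's body presses on something with over 40 N, if the wrist force passes 120 N, or if a joint passes its speed limit or range.

## Working session

There is one attempt and no reset: what is moved stays moved. The work goes in short steps, each a Python script; the robot and the scene stay as the last script left them, time stands still between calls to the robot, and variables do not carry over. Pictures are saved under pics/ and viewed, at most 10 in all, crops included, and the job is handed in when it is done.

```bash
mkdir -p pics; ls
python3 - <<'E'
from cell import bot
import cv2
for n in("side","top"):
    im=bot.camera(n); cv2.imwrite(f"pics/{n}0.png",im[:,:,::-1])
    c=bot.calibration(n); print(n,c)
    for t in("sealer","lock_knob","bag_stop","cup_bed","spoon"):
        print(t,[(d["bbox"],round(d["confidence"],2)) for d in bot.search_frame(n,t)[:3]])
print(bot.read_clock(), bot.read_tool_rot())
E
```

```text
pics
side {'mtx': array([[503.89218856,   0.        , 324.67038711],
       [  0.        , 503.89218856, 194.89569082],
       [  0.        ,   0.        ,   1.        ]]), 'k1': -0.12877838748536372, 'extrinsics': array([[-0.97461766, -0.22369946, -0.00888689,  0.54382884],
       [-0.13328341,  0.61167068, -0.77980415,  0.12123463],
       [ 0.17987762, -0.75882642, -0.62596047,  1.35290367],
       [ 0.        ,  0.        ,  0.        ,  1.        ]])}
sealer [([250.5, 162.7, 155.8, 110.9], 0.98)]
lock_knob [([314.6, 162.1, 19.5, 20.8], 0.7), ([288.4, 178.9, 76.1, 30.6], 0.23)]
bag_stop [([291.3, 179.1, 72.2, 33.0], 0.85)]
cup_bed [([342.9, 148.8, 16.2, 31.0], 0.74)]
spoon [([380.2, 126.0, 37.9, 20.0], 0.6)]
top {'mtx': array([[374.17465605,   0.        , 320.57068668],
       [  0.        , 374.17465605, 197.96272787],
       [  0.        ,   0.        ,   1.        ]]), 'k1': -0.06928015933503383, 'extrinsics': array([[ 0.02259238, -0.99936219,  0.02765514, -0.01519624],
       [-0.98603406, -0.02683956, -0.16436685,  0.54500637],
       [ 0.16500427, -0.02355547, -0.98601153,  1.14979771],
       [ 0.        ,  0.        ,  0.        ,  1.        ]])}
sealer [([238.2, 139.3, 144.2, 134.0], 0.59)]
lock_knob [([344.0, 177.9, 17.7, 16.1], 0.81), ([273.9, 185.0, 24.2, 50.2], 0.69)]
bag_stop [([299.1, 170.5, 68.1, 58.8], 0.68), ([140.0, 212.7, 37.7, 24.5], 0.48)]
cup_bed [([354.4, 199.2, 14.8, 15.9], 0.58)]
spoon [([277.0, 181.4, 19.2, 55.5], 0.96)]
0.6 [-3.30909560e-07  9.77101963e-01  2.12771601e-01 -1.57458302e-06]
```

Run:
```python
import cv2
a=cv2.imread("pics/side0.png")[100:300,210:450]; b=cv2.imread("pics/top0.png")[120:290,220:424]
cv2.imwrite("pics/v1.png",cv2.resize(a,None,fx=3.3,fy=3,interpolation=3)[:600,:800]); cv2.imwrite("pics/v2.png",cv2.resize(b,None,fx=3.5,fy=3.5,interpolation=3))
```

```text
(no output)
```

View pics/v1.png

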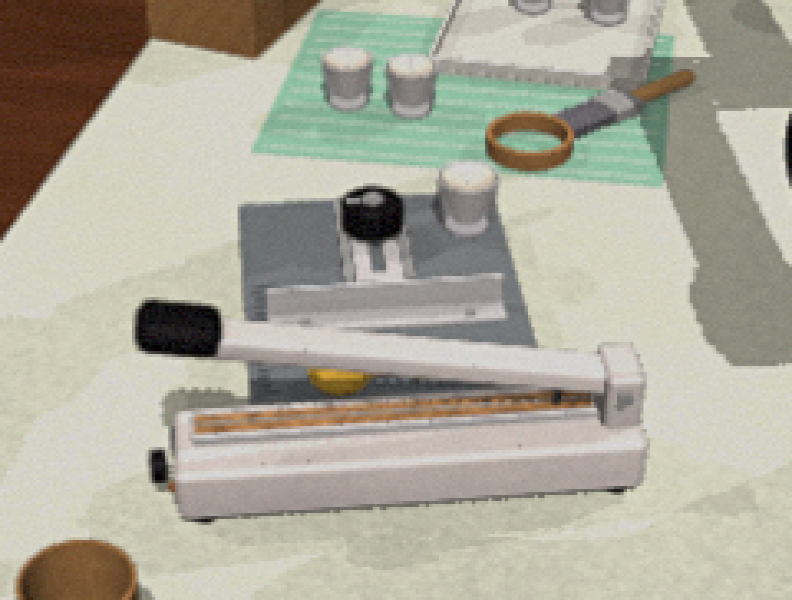

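View pics/v2.png

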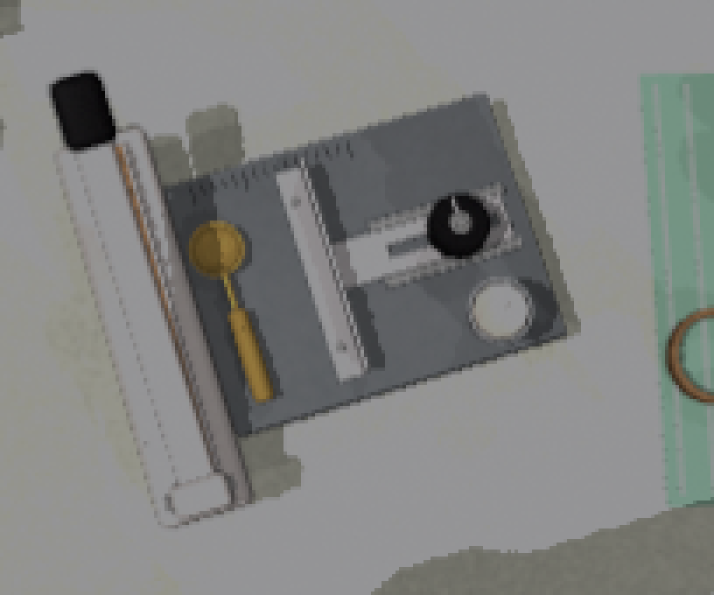

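View pics/top0.png

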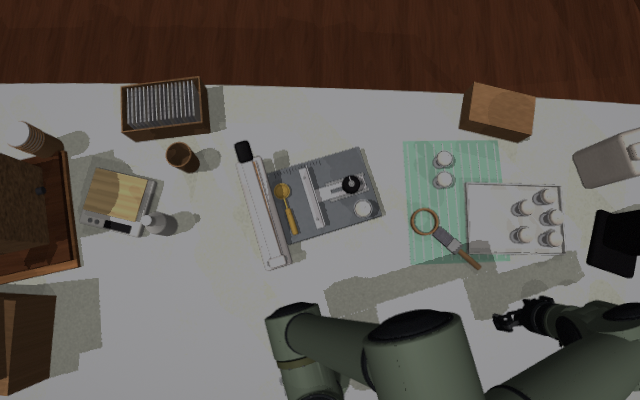

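The side view shows the knob at about (323,167) and the stop in front of it, towards the bar. The top view shows the knob at (351,185), the rib along sealer +x, the cup below right at (363,208), and the stop's top edge from (306.5,167) to (325,226). Next I fit the sealer pose and check the IK round the knob.

```bash
cat > h.py <<'E'
import numpy as np, json
from scipy.spatial.transform import Rotation as Ro
from cell import bot
def proj(n,P):
    c=bot.calibration(n); p=c["extrinsics"][:3,:3]@P+c["extrinsics"][:3,3]
    s=p[:2]/p[2]; s=s*(1+c["k1"]*(s@s)); return c["mtx"][:2,:2]@s+c["mtx"][:2,2]
def w(pose,x,y,z):
    c,s=np.cos(pose[2]),np.sin(pose[2]); return np.array([pose[0]+c*x-s*y,pose[1]+s*x+c*y,z])
def quat(yaw):   # tool down, tool x axis at world angle yaw
    q=(Ro.from_euler("z",yaw)*Ro.from_euler("x",np.pi)).as_quat(); return [q[3],*q[:3]]
E
cat > fit.py <<'E'
from h import *
from scipy.optimize import least_squares
T=lambda x,y:(220+x/3.5,120+y/3.5); S=lambda x,y:(210+x/3.3,100+y/3)
obs=[("top",(0,-.145,.09),T(459,225),2),("side",(0,-.145,.09),S(372,199),2),("top",(.12,-.215,.045),T(487,95),1),("top",(-.12,-.215,.045),T(571,328),1),
("top",(-.12,.1,.045),T(243,434),1),("side",(.12,-.215,.045),S(240,207),1)]
st=[("top",.1,T(303,165)),("top",-.1,T(366,372)),("side",.1,S(268,291)),("side",-.1,S(503,275))]
def f(p): return np.r_[np.concatenate([k*(proj(n,w(p,*P))-u) for n,P,u,k in obs]),np.concatenate([proj(n,w(p,x,p[3],.079))-u for n,x,u in st])]
r=least_squares(f,[.6,0,0,-.05],loss="soft_l1"); p=r.x; print(p,f(p).round(1))
K=w(p,0,-.145,0); print("knob",K,"stop face",p[3]); json.dump(list(p),open("pose.json","w"))
for d in np.arange(0,360,30):
    a=p[2]+np.radians(d); P=K+[.042*np.cos(a),.042*np.sin(a),.066]
    print(d,[None if q is None else (round(q[0],2),round(q[4],2),round(q[5],2)) for q in (bot.solve_ik(list(P),quat(a+o)) for o in (0,np.pi,np.pi/2,-np.pi/2))])
E
python3 fit.py
```

```text
[ 0.53701129  0.04211587  0.33199738 -0.02663126] [ 0.4 -0.6  0.4 -0.9 -0.8 -0.8 -0.7  1.9 -1.7  1.8 -0.8 -1.6 -1.3 -1.2
  0.2  0.2 -0.1 -0.4  0.8 -0.4]
knob [ 0.58427143 -0.09496614  0.        ] stop face -0.026631258145526894
0 [(np.float64(-0.25), np.float64(0.0), np.float64(2.56)), (np.float64(-0.25), np.float64(0.0), np.float64(-0.58)), (np.float64(-0.25), np.float64(0.0), np.float64(0.99)), (np.float64(-0.25), np.float64(0.0), np.float64(-2.15))]
30 [(np.float64(-0.22), np.float64(0.0), np.float64(2.06)), (np.float64(-0.22), np.float64(0.0), np.float64(-1.08)), (np.float64(-0.22), np.float64(0.0), np.float64(0.49)), (np.float64(-0.22), np.float64(0.0), np.float64(-2.65))]
60 [(np.float64(-0.21), np.float64(0.0), np.float64(1.55)), (np.float64(-0.21), np.float64(0.0), np.float64(-1.59)), (np.float64(-0.21), np.float64(0.0), np.float64(-0.02)), (np.float64(-0.21), np.float64(0.0), np.float64(3.12))]
90 [(np.float64(-0.23), np.float64(0.0), np.float64(1.01)), (np.float64(-0.23), np.float64(0.0), np.float64(-2.13)), (np.float64(-0.23), np.float64(0.0), np.float64(-0.56)), (np.float
[... 1191 characters left out ...]
(-0.17))]
270 [(np.float64(-0.34), np.float64(0.0), np.float64(-2.24)), (np.float64(-0.34), np.float64(0.0), np.float64(0.9)), (np.float64(-0.34), np.float64(0.0), np.float64(2.47)), (np.float64(-0.34), np.float64(0.0), np.float64(-0.67))]
300 [(np.float64(-0.31), np.float64(0.0), np.float64(-2.74)), (np.float64(-0.31), np.float64(0.0), np.float64(0.4)), (np.float64(-0.31), np.float64(0.0), np.float64(1.97)), (np.float64(-0.31), np.float64(0.0), np.float64(-1.17))]
330 [(np.float64(-0.28), np.float64(0.0), np.float64(3.05)), (np.float64(-0.28), np.float64(0.0), np.float64(-0.09)), (np.float64(-0.28), np.float64(0.0), np.float64(1.48)), (np.float64(-0.28), np.float64(0.0), np.float64(-1.66))]
```

```bash
cat >> h.py <<'E'
pose=json.load(open("pose.json")) if __import__("os").path.exists("pose.json") else None
if pose: K=w(pose,0,-.145,0)
def at(deg,r,z):
    a=pose[2]+np.radians(deg); return (K+[r*np.cos(a),r*np.sin(a),z]).tolist(), quat(a+np.pi)
def rad(deg,F):   # outward radial, tangential(ccw) force on tool
    a=pose[2]+np.radians(deg); return np.array([F[0]*np.cos(a)+F[1]*np.sin(a),-F[0]*np.sin(a)+F[1]*np.cos(a),F[2]])
E
python3 - <<'E'
from h import *
bot.set_gripper(0.0)
d=-110
bot.move_pose(*at(d,.06,.16)); print(bot.read_clock())
bot.move_linear(at(d,.06,.066)[0],speed=.1)
F0=np.array(bot.read_ft_force()); print(F0)
print(bot.move_linear(at(d,.035,.066)[0],speed=.015,until_force=4))
for i in range(3):
    P=np.array(bot.read_position()); print(np.hypot(*(P-K)[:2]),rad(d,np.array(bot.read_ft_force())-F0),bot.read_clock())
    if i<2: bot.move_linear(at(d,np.hypot(*(P-K)[:2])-.0005,.066)[0],speed=.01)
E
```

```text
3.1833
[ 0.12281964 -0.19794429 -0.53864556]
True
0.038587175084333736 [ 1.23894888 -0.56173015  1.75304051] 5.6333
0.03845563217035032 [1.99683925 0.15363052 0.93134544] 5.8833
0.038405130250977935 [ 2.77302769 -0.69426383  0.17898805] 6.1333
```

```bash
cat >> h.py <<'E'
def stroke(d0,d1,r,F0,z=.067,target=6.5,step=15,w_=1.0):
    log=[]
    d=d0
    while d<d1-1e-6:
        d=min(d+step,d1); p,q=at(d,r,z)
        bot.move_linear(p,speed=w_*.038,rotation=q)
        F=rad(d,np.array(bot.read_ft_force())-F0); P=np.array(bot.read_position())-K
        log.append([d,r*1e3,np.hypot(*P[:2])*1e3,*F,P[0]*1e3,P[1]*1e3])
        if abs(F[0])>18 or abs(F[1])>15: print("stop"); break
        r+=np.clip((F[0]-target)*.00008,-.0004,.0004)
    return np.array(log),r
E
python3 - <<'E'
from h import *
F0=np.array([.12,-.2,-.54])
d=-110; p,q=at(d,.0376,.067); bot.move_linear(p,speed=.02)
print(rad(d,np.array(bot.read_ft_force())-F0))
L,r=stroke(d,130,.0376,F0); print(L.round(1)); print(bot.read_clock())
bot.move_linear(at(130,.055,.067)[0],speed=.1)
print(bot.read_ft_force()); import cv2; cv2.imwrite("pics/top1.png",bot.camera("top")[:,:,::-1])
np.save("L1.npy",L)
E
```

```text
[ 4.47894605  0.04160045 -1.2913419 ]
[[-9.50e+01  3.76e+01  3.90e+01  6.40e+00 -1.40e+00 -3.30e+00  9.40e+00
  -3.78e+01]
 [-8.00e+01  3.76e+01  3.99e+01  8.50e+00 -3.00e-01 -4.70e+00  1.96e+01
  -3.47e+01]
 [-6.50e+01  3.78e+01  4.06e+01  9.60e+00 -5.00e-01 -5.30e+00  2.86e+01
  -2.88e+01]
 [-5.00e+01  3.80e+01  4.13e+01  9.30e+00 -4.00e-01 -6.60e+00  3.58e+01
  -2.07e+01]
 [-3.50e+01  3.82e+01  4.18e+01  9.80e+00 -6.00e-01 -7.20e+00  4.04e+01
  -1.07e+01]
 [-2.00e+01  3.85e+01  4.21e+01  9.50e+00 -3.00e-01 -5.70e+00  4.21e+01
   2.00e-01]
 [-5.00e+00  3.87e+01  4.22e+01  8.80e+00 -8.00e-01 -5.20e+00  4.07e+01
   1.12e+01]
 [ 1.00e+01  3.89e+01  4.21e+01  6.60e+00  0.00e+00 -3.80e+00  3.63e+01
   2.13e+01]
 [ 2.50e+01  3.89e+01  4.16e+01  5.90e+00  6.00e-01 -2.70e+00  2.93e+01
   2.95e+01]
 [ 4.00e+01  3.89e+01  4.09e+01  5.60e+00  1.10e+00  1.00e-01  2.04e+01
   3.54e+01]
 [ 5.50e+01  3.88e+01  4.00e+01  5.80e+00  7.00e-01  1.30e+00  1.06e+01
   3.86e+01]
 [ 7.00e+01  3.88e+01  3.92e+01  4.30e+00  6.00e-01  2.00e+00  3.00e-01
   3.92e+01]
 [ 8.50e+01  3.86e+01  3.84e+01  1.60e+00  1.30e+00  2.00e-01 -1.00e+01
   3.71e+01]
 [ 1.00e+02  3.82e+01  3.76e+01  2.00e-01  9.00e-01 -0.00e+00 -1.82e+01
   3.29e+01]
 [ 1.15e+02  3.78e+01  3.74e+01 -1.20e+00 -1.00e-01  2.00e-01 -2.59e+01
   2.70e+01]
 [ 1.30e+02  3.74e+01  3.71e+01 -5.00e-01 -1.00e+00  1.00e+00 -3.17e+01
   1.93e+01]]
12.9917
[ 0.05867593  0.21139301 -0.01448069]
```

Run:
```python
from h import *
import cv2
from scipy.optimize import least_squares
L=np.load("L1.npy")[:12]
r=least_squares(lambda p:np.hypot(L[:,6]/1e3-p[0],L[:,7]/1e3-p[1])-p[2],[0,0,.04])
print(r.x*1e3,(r.fun*1e3).round(2)); np.save("off.npy",r.x)
im=cv2.imread("pics/top1.png"); cv2.imwrite("pics/v3.png",cv2.resize(im[150:220,310:400],None,fx=8,fy=8,interpolation=3))
```

```text
[ 3.37490549  0.55333758 38.80084371] [ 0.07  0.03 -0.05 -0.04 -0.06 -0.03  0.02  0.08  0.06  0.03 -0.07 -0.03]
```

View pics/v3.png

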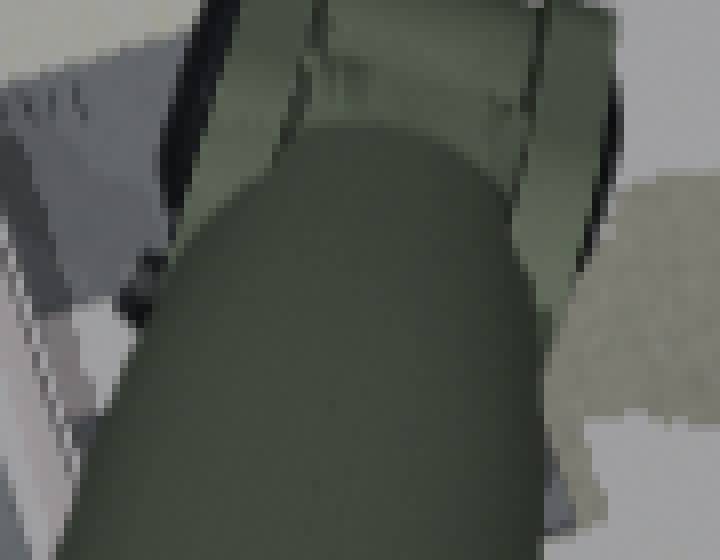

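```bash
cat >> h.py <<'E'
def ret(d1,d0):   # lift off, over the knob, back down at d0
    bot.move_linear(at(d1,.055,.067)[0],speed=.15)
    bot.move_linear(at(d1,.055,.115)[0],speed=.15)
    bot.move_pose(*at(d0,.055,.115))
def engage(d0,z=.067):
    bot.move_linear(at(d0,.055,z)[0],speed=.15)
    F0=np.array(bot.read_ft_force()); bot.move_linear(at(d0,.0364,z)[0],speed=.04); return F0
E
python3 - <<'E'
from h import *
import cv2
o=np.load("off.npy"); pose[0]+=o[0]; pose[1]+=o[1]; json.dump(pose,open("pose.json","w")); K[:]=w(pose,0,-.145,0)
ret(130,-110); cv2.imwrite("pics/side2.png",bot.camera("side")[:,:,::-1]); print(bot.read_clock())
F0=engage(-110); L,r=stroke(-110,130,.0364,F0); print(L[:,:6].round(1))
ret(130,-110); cv2.imwrite("pics/side3.png",bot.camera("side")[:,:,::-1]); print(bot.read_clock())
a=[cv2.resize(cv2.imread(f"pics/side{i}.png")[130:230,270:380],None,fx=3.6,fy=3.6,interpolation=3) for i in (2,3)]
cv2.imwrite("pics/v4.png",np.hstack(a))
E
```

```text
17.525
[[-9.50e+01  3.64e+01  3.89e+01  6.10e+00 -1.10e+00  4.00e-01]
 [-8.00e+01  3.64e+01  3.90e+01  5.40e+00 -1.60e+00 -5.00e-01]
 [-6.50e+01  3.63e+01  3.91e+01  5.70e+00 -1.90e+00 -1.30e+00]
 [-5.00e+01  3.62e+01  3.91e+01  5.20e+00 -8.00e-01 -1.70e+00]
 [-3.50e+01  3.61e+01  3.92e+01  5.30e+00 -1.10e+00 -7.00e-01]
 [-2.00e+01  3.60e+01  3.91e+01  5.00e+00 -1.10e+00 -1.30e+00]
 [-5.00e+00  3.59e+01  3.91e+01  4.90e+00 -1.00e-01 -0.00e+00]
 [ 1.00e+01  3.58e+01  3.90e+01  5.90e+00 -4.00e-01  2.00e-01]
 [ 2.50e+01  3.57e+01  3.89e+01  6.00e+00 -6.00e-01  6.00e-01]
 [ 4.00e+01  3.57e+01  3.88e+01  5.00e+00 -3.00e-01  1.90e+00]
 [ 5.50e+01  3.56e+01  3.87e+01  6.20e+00 -3.00e-01  2.90e+00]
 [ 7.00e+01  3.55e+01  3.86e+01  6.80e+00 -1.00e+00  4.50e+00]
 [ 8.50e+01  3.56e+01  3.85e+01  7.30e+00 -5.00e-01  6.00e+00]
 [ 1.00e+02  3.56e+01  3.84e+01  8.10e+00  1.00e-01  7.10e+00]
 [ 1.15e+02  3.58e+01  3.84e+01  8.00e+00 -1.00e+00  5.80e+00]
 [ 1.30e+02  3.59e+01  3.83e+01  7.00e+00 -1.00e+00  4.90e+00]]
29.325
```

View pics/v4.png

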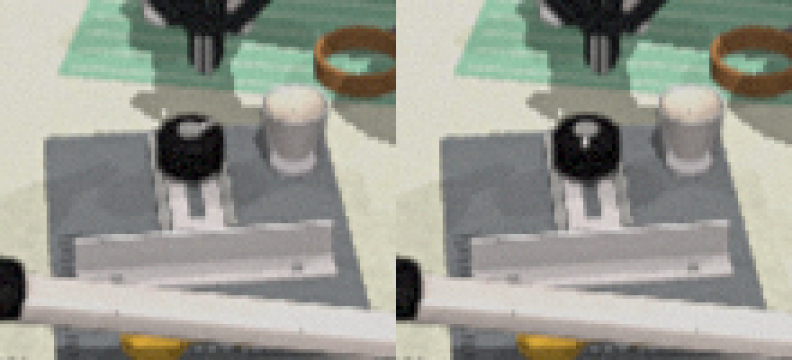

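After stroke 1 the rib, at (213,125) in the left panel, points right and slightly up, which is about 195°. After stroke 2, at (583,145) in the right panel, it points down towards the camera, which is about 440° in total. Slip is negligible.

Run:
```python
from h import *
import cv2
F0=engage(-110,.068); L,r=stroke(-110,130,.0362,F0,z=.068,step=20,w_=1.3); print(L[:,:6].round(1))
ret(130,-110); cv2.imwrite("pics/side4.png",bot.camera("side")[:,:,::-1]); print(bot.read_clock())
cv2.imwrite("pics/v5.png",cv2.resize(cv2.imread("pics/side4.png")[140:220,280:370],None,fx=6,fy=6,interpolation=3))
```

```text
[[-9.00e+01  3.62e+01  3.89e+01  6.20e+00 -1.90e+00 -1.30e+00]
 [-7.00e+01  3.62e+01  3.91e+01  5.00e+00 -2.70e+00 -1.10e+00]
 [-5.00e+01  3.61e+01  3.91e+01  6.70e+00 -1.40e+00 -9.00e-01]
 [-3.00e+01  3.61e+01  3.91e+01  4.60e+00 -1.60e+00 -1.30e+00]
 [-1.00e+01  3.59e+01  3.91e+01  4.80e+00 -1.10e+00 -5.00e-01]
 [ 1.00e+01  3.58e+01  3.90e+01  4.50e+00 -9.00e-01 -6.00e-01]
 [ 3.00e+01  3.56e+01  3.88e+01  6.10e+00 -5.00e-01  1.30e+00]
 [ 5.00e+01  3.56e+01  3.87e+01  5.40e+00 -4.00e-01  2.60e+00]
 [ 7.00e+01  3.55e+01  3.86e+01  6.10e+00  2.00e-01  5.10e+00]
 [ 9.00e+01  3.55e+01  3.85e+01  7.20e+00 -1.20e+00  7.20e+00]
 [ 1.10e+02  3.55e+01  3.84e+01  7.80e+00 -8.00e-01  7.50e+00]
 [ 1.30e+02  3.56e+01  3.83e+01  6.70e+00 -1.00e-01  6.30e+00]]
40.6
```

View pics/v5.png

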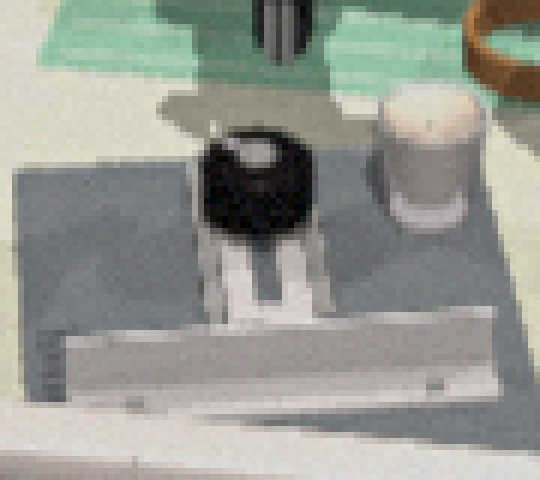

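The rib, at (225,143), points left and up, so the total is about 685°. A last 220° stroke brings it to about 2.5 turns, and then I push the stop.

Run:
```python
from h import *
import cv2
F0=engage(-110,.069); L,r=stroke(-110,110,.0360,F0,z=.069,step=20,w_=1.3); print(L[:,2:5].round(1).tolist())
bot.move_linear(at(110,.055,.069)[0],speed=.15); print(bot.read_clock())
q=at(90,0,0)[1]
bot.move_linear(w(pose,0,-.075,.062).tolist(),speed=.12,rotation=q)
hit=bot.move_linear(w(pose,0,.040,.062).tolist(),speed=.045,until_force=10)
P=np.array(bot.read_position()); d=P-[pose[0],pose[1],0]; c,s=np.cos(pose[2]),np.sin(pose[2])
print(hit,"tcp sealer y",-s*d[0]+c*d[1],bot.read_ft_force(),bot.read_clock())
```

```text
[[38.9, 7.9, -0.4], [39.0, 6.5, -1.9], [39.1, 6.1, -1.8], [39.1, 6.0, -1.5], [39.1, 4.4, -1.6], [39.0, 3.9, -0.4], [38.8, 5.7, -1.0], [38.7, 6.5, -0.1], [38.6, 5.8, -0.9], [38.5, 7.1, -0.6], [38.4, 6.1, -0.6]]
47.4583
True tcp sealer y -0.006379571624081791 [ 0.04456471 -1.84381846  1.52222288] 49.4833
```

Run:
```python
from h import *
import cv2
c,s=np.cos(pose[2]),np.sin(pose[2])
def sy():
    d=np.array(bot.read_position())-[pose[0],pose[1],0]; return round(-s*d[0]+c*d[1],4)
hit=bot.move_linear(w(pose,0,.012,.062).tolist(),speed=.02,until_force=14)
print(hit,sy(),bot.read_ft_force())
bot.move_linear(w(pose,0,-.035,.062).tolist(),speed=.12)
bot.move_linear(w(pose,0,-.05,.15).tolist(),speed=.2)
bot.move_pose(w(pose,-.12,-.30,.2).tolist(),bot.read_tool_rot())
print(bot.read_clock())
for n in("side","top"): cv2.imwrite(f"pics/{n}5.png",bot.camera(n)[:,:,::-1])
a=cv2.resize(cv2.imread("pics/side5.png")[120:260,250:420],(486,400),interpolation=3);b=cv2.resize(cv2.imread("pics/top5.png")[130:230,260:360],(310,400),interpolation=3)
cv2.imwrite("pics/v6.png",np.hstack([a,b]))
```

```text
True -0.0065 [ 0.79168845 -0.66100354  1.8316073 ]
51.9917
```

View pics/v6.png

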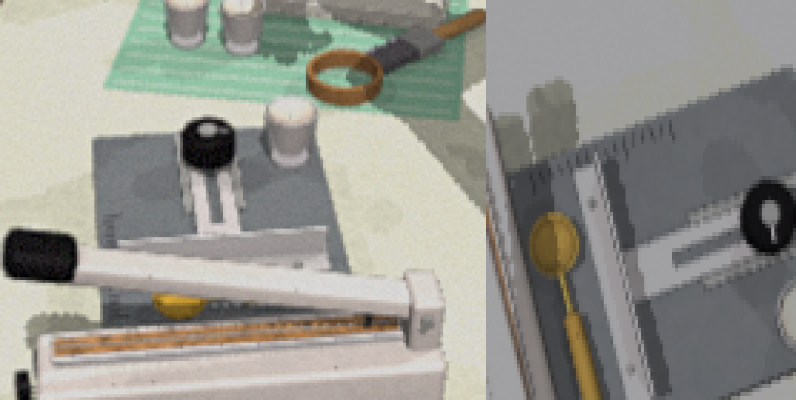

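The top view shows the rib, at (770,232), pointing towards sealer −x, so the knob has turned about 2.5 turns. The stop has moved about 31 mm, and a second push of 14 N did not move it further. Cup and spoon have not moved and the robot is clear, so I hand in.

```bash
python3 -c "
from cell import bot
print(bot.close_job())"
```

```text
the job is handed in; nothing more can be done
None
```

The lock knob is backed off about 2.5 turns and left loose, the bag stop is pushed against its end stop (about 31 mm of travel, held firm under a second 14 N push), the cup on the bed and the spoon look undisturbed in the last pictures, and the job was handed in at about 52 s; no verdict came back.

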